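Fit the LED module and lock the hatch of the microscope light source

ROBOT

A 7-joint arm with a two-finger parallel gripper is mounted at the origin on a cart in front of the work surface, level with it; the furniture and walls round the work are solid. World frame = base frame: x ahead of the robot, y to its left, z up, the work surface at z = 0. Lengths are in m, angles in rad, forces in N, time in s.
With the tool pointing down it reaches from about 0.425 to 0.875 m from the base axis. Payload 4.7 kg.
Tool frame: the origin (TCP) lies at the very end of the fingers, on their centre line; the grasp point (between the pads) lies 19 mm behind it (arm.grip_point_offset is the distance from the TCP to the grasp point, in m); z points along the fingers, y is the line along which they close (so a half turn about z gives the same grasp; the last joint's range is limited). The gripper opens to 85 mm and grips with 20 to 120 N. Pads are 22 mm wide; open, the fingers measure 114 mm over their backs; the gripper's body (76 mm by 85 mm) begins 54 mm behind the grasp point. The pads swing forward as they close: fully open they stand 13 mm farther back than shut.
Start: joints at [-1.293, 0.321, -0.07, 1.45, 0.023, 1.371, -0.057], TCP at [0.17, 0.628, 0.231] pointing down, gripper open.
Joint ranges: [-2.86, 2.86], [-0.3, 2.09], [-1.38, 1.24], [0.06, 2.45], [-1.56, 4.7], [0.09, 2.05], [-2.69, 2.69]. Speed limits (rad/s): [2.57, 2.57, 3.14, 3.14, 3.14, 3.14, 3.14].

INTERFACE

Orientations are given as a rotation vector (axis times angle).
In Python, from cell import sensors, viewer, arm, finder gives the robot as it stands.
- The arm moves only by the shell command python3 -m handwheel 'ROWS' [FORCE]. ROWS is JSON, a list of rows, each an object with "hand": the closure, from 0 (fully open) to 1 (shut); "xyz": the shift along the tool's x, y, z in cm, a list of three; "delta_rot": the turn, a rotation vector about the tool's x, y, z in rad, a list of three. In form: [{"hand": hand, "xyz": [x, y, z], "delta_rot": [wx, wy, wz]}, ...]. A call has 1 to 12 rows; each row is the pose to reach, as a shift and turn from the pose commanded when the call began, along the tool's axes at that moment; what a row does not reach only later rows make up. A row lasts 1/8 s, in which the tool goes at most 62.5 mm and 10.7 degrees, less where a joint would pass 70% of its speed; a pose out of reach is approached as far as the arm can. A call with a gripper value outside its range is refused whole. The fingers move at their own pace and stop on an object; FORCE is the grip in N (left out, the last holds). Time passes only in rows, so rows that repeat a pose let the fingers close. It gives the time, the measured TCP pose, the force, the opening and the grip force at its end, in the units of the state.
- sensors.read_state(): the state, without advancing time (a new reading comes with each control period).
- viewer.get_image(name): name is "scene" or "side" or "wrist"; returns the picture (400x640x3 uint8, blue, green, red); there is no depth.
- viewer.get_calibration(name): a dict with "vfov" (degrees; the focal length in pixels is half the picture's height over the tangent of half this angle, whatever the lens; pixels are square), "cx", "cy" (the principal point, pixels), "rvec" (rotation vector, rad) and "tvec" (3), from world to camera coordinates, as OpenCV has them. Camera axes: x right, y down, z forward; pixel columns grow to the right and rows downward; lengths in m; the calibration is good to about 2 mm. A picture is of the moment at which its call begins: read the wrist's pose just before it. get_calibration takes no time and is no camera call; for the wrist camera it gives the pose at the moment of the call.
- arm.sign_off(): hands the job in; it is judged then, once.
Trained networks look in the newest picture that a camera, given by its name, has taken for a name from the list of things; names that differ only in an ending like _2 or _b are one class to them, and where a whole thing is asked for, a point or a joint stands for the part that bears it (a point fixed in the world has none). Each returns a list of dicts, best first, with "score" (0 to 1); they miss things now and then, are a little off and sometimes report something else, mostly with a low value. They report only what shows in the picture. A call takes as long as a camera call.
- finder.outline_of(camera, query): "pixels" (400x640 bool, what is visible of it).
- finder.pinpoint(camera, query): "location" ([x, y, z] in m, in world coordinates, good to about 4 mm: a listed point, or the origin of a listed thing).
The state is a dict: "clock": time; "qpos": joint angles; "qd": joint speeds; "effort": joint torques, N m; "eef_pos": TCP position; "tool_rot": TCP orientation; "force": force on the tool from outside, world axes, zero at the start; "wrist_torque": the same for the moment, N m; "grip_width": opening from 0.0 (shut) to 1.0 (fully open); "grip_force": force on a finger pad.
Only numpy, scipy, OpenCV 4.12 (cv2) and the standard library are available. Lean on these libraries where they do the work, as an engineer would, in place of code of your own. Each camera call takes 0.05 s, during which the arm holds its last target. There are 200 camera calls.

TASK

Put the finned LED module, orange pull tab up, fully home in the well of the microscope's light source, then swing the blue hatch shut over it. Fasten the hatch with its black wing stud: press the stud in against its spring until you feel it bottom, keep it in and turn it a quarter turn clockwise to its stop, then let go so that it springs back into its lock. The receptacle under the stud is set to a different depth in every unit and its plate is thin, so go by feel and never force it, neither pressing nor turning. Leave the bottles, the dish and the timer where they are.

Things in the scene. Friction and masses are not known exactly. Their poses are not given: they have to be found in the camera images.
- light_source: Fixed grey box, 200 (x) x 150 (y) x 62 mm high. Origin at the centre of its underside; x from its front (dimmer knob) to the hinge side at the back, y to the left seen from the front, z up. Its flat top, the deck, is at z = 62 mm. Module well and, 97 mm nearer the front, a 36 mm round hole with the steel lock receptacle are in the deck.
- well (a point): Centre of the mouth of the module well, on the deck, 42 mm behind the box's origin; axes as the box's. The well is 51 (x) x 47 (y) mm and 35 mm deep with a flat floor and 1 mm chamfer.
- hatch (a joint): Hinge angle of the blue hatch, rad: 0 = shut on the deck, grows as it opens up and backward; 1.75 to 1.95 at the start, stop at 2.05. The hinge is stiff (0.18 N m): the hatch (150 g) stays at any angle and takes 1 to 3 N at its free edge to move. A module that is not home keeps it from shutting.
- hatch_hinge (a point): Point on the hatch's hinge axis at mid-width, on the deck, 88 mm behind the box's origin; fixed to the box, axes as the box's; the hinge axis is y.
- hatch_edge (a point): Middle of the hatch's free edge, outer face, 174 mm from the hinge axis; moves with the hatch (shut: x to the hinge, z up). The hatch is a 4 mm plate, 132 mm wide, with a vented hood 33 mm high (84 x 88 mm) on its hinge half; the stud stands on the centre line 31 mm in from the free edge, 55 mm before the hood.
- stud: Shaft of the stud in the hatch, origin on its axis; slides along its -z when pressed. Spring 4.5 N at rest, +0.35 N per mm. Its cross-pin goes through the receptacle's slot and can turn once past the plate, after 7.5 to 16.5 mm of travel (set unit by unit); 1.6 mm deeper is a rigid floor. Not past, the slot blocks turning. More than 30 N of stud on receptacle (floor, slot or stop) bends it.
- stud_turn (a joint): Turn of the stud, rad, clockwise seen from outside: 0 = open, pin along the slot (within 0.06 at the start; white dot), 1.40 = locked (red dot). The end stop is met at about 1.5; above 1.27 the pin is under the locking notch and, let go, springs back out 2 mm into it and is held.
- stud_grip (a point): Centre of the stud's black wing: 32 mm long (its x), 10 mm thick (its y), on a 30 mm disc whose top is 8 mm below this point; the wing's top is 9 mm above it. z is the stud axis, out of the hatch. Hatch shut and stud not pressed: 38 mm above the deck. Open, the wing lies along the box's x; locked, along its y.
- module_tab (a point): Centre of the orange pull tab of the LED module: 10 mm (x) thick, 30 mm (y) long, 22 mm high, 45 mm above the module's underside; axes the module's. The module (about 0.2 kg) stands upright on the bench; its finned body is 48 (x) x 44 (y) x 34 mm high. It goes in with its x along the box's x, either way round.
- module_foot (a point): Centre of the underside of the LED module, same axes; when fully home it is 35 mm below the well's mouth.
- stain_bottle: Brown bottle with white cap, 42 mm across, 92 mm high, loose bystander; origin under its centre.
- oil_bottle: Small brown dropper bottle with black cap, 30 mm across, 91 mm high, loose bystander; origin under its centre.
- petri_dish: Clear covered dish, 59 mm across, 14 mm high, loose bystander; origin under its centre.
- timer: White digital timer, 62 x 62 x 20 mm, loose bystander; origin under its centre.

How it is judged:
By the outcome, as a careful person would: the job done as asked, in the order asked, and still so for the second after the job is handed in, with the robot touching nothing.
It also fails if it takes over 72 s, if anything falls off the work surface, if the arm or the gripper's body presses on something with over 40 N, if the wrist force passes 120 N, or if a joint passes its speed limit or range.

## Working session

There is one attempt and no reset: what is moved stays moved. The work goes in short steps, Python scripts to look and compute and a shell command to move; the robot and the scene stay as the last step left them, time stands still between calls to the robot, and variables do not carry over. Pictures are saved under pics/ and viewed, at most 10 in all, crops included, and the job is handed in when it is done.

```bash
mkdir -p pics; ls; cat > h.py <<'E'
import numpy as np, cv2
from scipy.spatial.transform import Rotation as R
from cell import sensors, viewer, arm, finder
def shot(n,f=None):
    im=viewer.get_image(n)
    if f: cv2.imwrite('pics/'+f,im)
    return im
def K(c):
    f=200/np.tan(np.radians(c['vfov'])/2); return np.array([[f,0,c['cx']],[0,f,c['cy']],[0,0,1.]])
def proj(n,P):
    c=viewer.get_calibration(n); return cv2.projectPoints(np.array(P,float).reshape(-1,3),np.array(c['rvec'],float),np.array(c['tvec'],float),K(c),None)[0].reshape(-1,2)
def ray(n,uv):
    c=viewer.get_calibration(n); Rm=R.from_rotvec(c['rvec']).as_matrix(); o=-Rm.T@np.array(c['tvec'])
    d=Rm.T@np.linalg.inv(K(c))@np.array([uv[0],uv[1],1.]); return o,d/np.linalg.norm(d)
def tri(rs):
    A=sum(np.eye(3)-np.outer(d,d) for o,d in rs); b=sum((np.eye(3)-np.outer(d,d))@o for o,d in rs); return np.linalg.solve(A,b)
def st():
    s=sensors.read_state(); return s, np.array(s['eef_pos']), R.from_rotvec(s['tool_rot'])
E
python3 - <<'E'
from h import *
np.set_printoptions(precision=4,suppress=True)
s,p,r=st(); print(s['clock'],p,r.as_matrix(),s['grip_width'])
a=shot('scene');b=shot('side');cv2.imwrite('pics/a.png',np.hstack([a]));cv2.imwrite('pics/b.png',b)
for n in ['scene','side']:
    for q in ['light_source','well','hatch_hinge','hatch_edge','stud_grip','module_tab','module_foot','stain_bottle','oil_bottle','petri_dish','timer']:
        L=finder.pinpoint(n,q); print(n,q,[(round(x['score'],2),np.round(x['location'],4)) for x in L[:2]])
print(st()[0]['clock'])
E
```

```text
pics
0.0 [0.1694 0.627  0.2302] [[-0.9654  0.2607 -0.0004]
 [ 0.2607  0.9654 -0.0019]
 [-0.0001 -0.0019 -1.    ]] 0.9996813343723595
scene light_source [(0.62, array([ 0.4919,  0.1469, -0.0011]))]
scene well [(0.65, array([0.5336, 0.1434, 0.056 ]))]
scene hatch_hinge [(0.97, array([0.5798, 0.1428, 0.0621]))]
scene hatch_edge [(0.67, array([0.6209, 0.139 , 0.2306]))]
scene stud_grip [(0.43, array([0.6483, 0.1358, 0.1936]))]
scene module_tab [(0.8, array([ 0.4382, -0.0414,  0.0442]))]
scene module_foot []
scene stain_bottle [(0.68, array([ 0.5049,  0.4205, -0.0031])), (0.17, array([0.5318, 0.1435, 0.0548]))]
scene oil_bottle [(0.64, array([0.4502, 0.3603, 0.0016]))]
scene petri_dish [(0.63, array([ 0.3675, -0.0218, -0.0011]))]
scene timer [(0.6, array([ 0.6109, -0.032 , -0.0012]))]
side light_source [(0.69, array([ 0.4909,  0.1474, -0.0015])), (0.62, array([ 0.614 , -0.0371,  0.0024]))]
side well [(0.96, array([0.5347, 0.143 , 0.0581])), (0.41, array([ 0.6147, -0.0326,  0.0013]))]
side hatch_hinge [(0.61, array([0.5773, 0.145 , 0.0574]))]
side hatch_edge [(0.88, array([0.6241, 0.1364, 0.2251]))]
side stud_grip [(0.48, array([0.654 , 0.1381, 0.1903]))]
side module_tab [(0.81, array([ 0.4408, -0.0423,  0.0462]))]
side module_foot [(0.59, array([ 0.4393, -0.042 , -0.0008]))]
side stain_bottle [(0.71, array([0.5065, 0.424 , 0.    ])), (0.5, array([ 0.6136, -0.0336,  0.0016]))]
side oil_bottle []
side petri_dish []
side timer [(0.48, array([ 0.6167, -0.0337,  0.0006]))]
1.2
```

View pics/a.png

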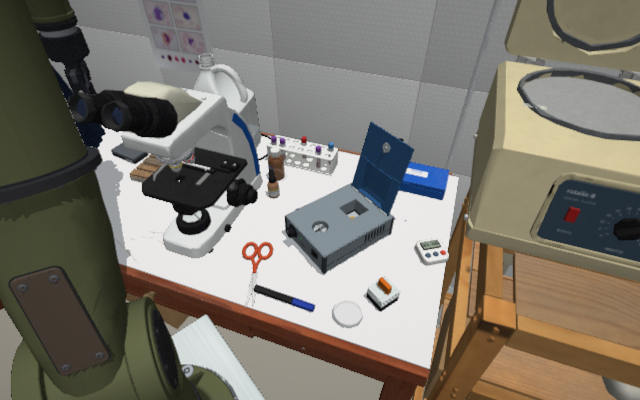

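View pics/b.png

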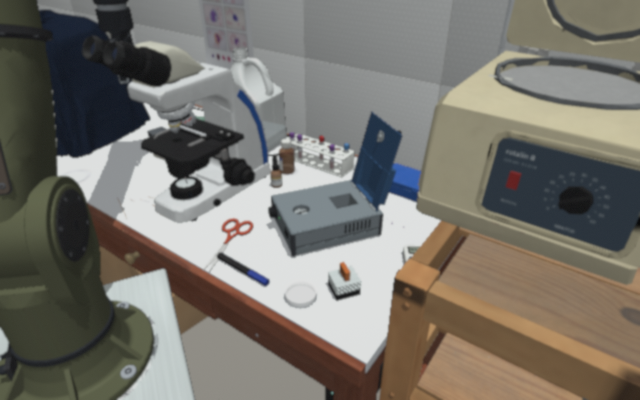

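The scene view shows the module at (384,293), the box at (340,225) with its open hatch at (385,165), the dish at (347,313) and the timer at (431,252). The side view shows the module at (344,283). The microscope at left lies between the arm's start pose and the work, so I'll measure it before moving.

```bash
python3 - <<'E'
from h import *
np.set_printoptions(precision=3,suppress=True)
T=lambda a,b:tri([ray('scene',a),ray('side',b)])
print('eyepiece',T((92,106),(96,45)),'armtop',T((205,92),(240,68)), 'stage R corner',T((253,157),(243,138)),'bottletop',T((207,57),(243,60)))
def fl(n,uv,z=0):
    o,d=ray(n,uv); return o+d*(z-o[2])/d[2]
for uv in [(163,240),(195,255),(262,180)]: print(uv,fl('scene',uv))
print('stool corner',T((510,305),(437,282)),T((470,205),(440,95)) , T((470,228),(425,200)))
print('box corners top', [fl('scene',u,.062) for u in [(286,222),(323,263),(394,216),(352,184)]])
print('module', T((384,283),(344,271)))
print('base/arm hand now in px',proj('scene',[.17,.627,.23]),proj('scene',[.17,.627,.45]))
E
```

```text
eyepiece [0.129 0.296 0.398] armtop [0.42  0.554 0.243] stage R corner [0.374 0.311 0.178] bottletop [0.497 0.73  0.231]
(163, 240) [0.162 0.395 0.   ]
(195, 255) [0.199 0.306 0.   ]
(262, 180) [0.462 0.432 0.   ]
stool corner [ 0.473 -0.238  0.181] [ 0.454 -0.161  0.38 ] [ 0.528 -0.123  0.221]
box corners top [array([0.385, 0.209, 0.062]), array([0.375, 0.069, 0.062]), array([0.586, 0.067, 0.062]), array([0.59 , 0.211, 0.062])]
module [ 0.444 -0.036  0.042]
base/arm hand now in px [[ 95.716 111.52 ]] [[48.331  5.688]]
```

```bash
python3 -m handwheel '[{"hand":0,"xyz":[0,0,-10],"delta_rot":[0,0,0]},{"hand":0,"xyz":[0,0,-20],"delta_rot":[0,0,0]},{"hand":0,"xyz":[0,0,-30],"delta_rot":[0,0,0]},{"hand":0,"xyz":[0,0,-30],"delta_rot":[0,0,0]},{"hand":0,"xyz":[0,0,-30],"delta_rot":[0,0,0]},{"hand":0,"xyz":[0,0,-30],"delta_rot":[0,0,0]}]'
python3 - <<'E'
from h import *
np.set_printoptions(precision=3,suppress=True)
s,p,r=st(); print(s['clock'],p,np.array(s['qpos']))
for b,rad in [(60,.62),(45,.6),(30,.57),(15,.52),(-4,.45)]:
    q=np.array([rad*np.cos(np.radians(b)),rad*np.sin(np.radians(b)),p[2]]); print(b,r.inv().apply(q-p)*100, np.linalg.norm(q-p))
shot('side','c.png')
E
```

```text
clock: 1.95
eef_pos: [0.1696, 0.6281, 0.5365]
tool_rot: [0.413, 3.113, 0.015]
force: [-0.5, 0.3, -0.0]
grip_width: 1.0
grip_force: 0.0
1.95 [0.17  0.628 0.537] [-1.32   0.399 -0.053  0.738  0.023  1.996 -0.052]
60 [-15.935  -5.135  -0.054] 0.1674174143598589
45 [-29.904 -13.033  -0.133] 0.3262055096826318
30 [-40.232 -24.668  -0.246] 0.4719310327638878
15 [-44.989 -38.963  -0.38 ] 0.5951686511421829
-4 [-44.164 -56.377  -0.542] 0.716180141179946
```

View pics/c.png

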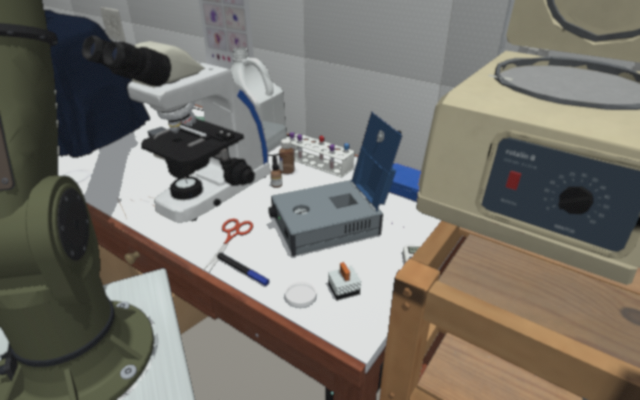

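The side view shows the gripper is up and out of frame, with nothing in contact and the microscope clear. Next I'll swing over at this height.

```bash
python3 -m handwheel '[{"hand":0,"xyz":[-5.5,-1,0],"delta_rot":[0,0,0.09]},{"hand":0,"xyz":[-11,-3,0],"delta_rot":[0,0,0.18]},{"hand":0,"xyz":[-16,-5.2,0],"delta_rot":[0,0,0.26]},{"hand":0,"xyz":[-21,-7.5,0],"delta_rot":[0,0,0.35]},{"hand":0,"xyz":[-25.5,-10,0],"delta_rot":[0,0,0.44]},{"hand":0,"xyz":[-30,-13,0],"delta_rot":[0,0,0.52]},{"hand":0,"xyz":[-34,-17,0],"delta_rot":[0,0,0.62]},{"hand":0,"xyz":[-38,-21,0],"delta_rot":[0,0,0.7]},{"hand":0,"xyz":[-40.5,-25,0],"delta_rot":[0,0,0.8]},{"hand":0,"xyz":[-43,-30,0],"delta_rot":[0,0,0.9]},{"hand":0,"xyz":[-44.5,-35,2],"delta_rot":[0,0,1.0]},{"hand":0,"xyz":[-45,-40,5],"delta_rot":[0,0,1.1]}]'
python3 - <<'E'
from h import *
np.set_printoptions(precision=3,suppress=True)
s,p,r=st(); print(s['clock'],p,np.array(s['qpos']))
c=viewer.get_calibration('wrist'); print('cam in tool',r.inv().apply(ray('wrist',(c['cx'],c['cy']))[0]-p), r.inv().apply(ray('wrist',(c['cx'],c['cy']))[1]),c['vfov'])
q=np.array([.42,-.04,.27]); print(r.inv().apply(q-p)*100, r.as_matrix()[:,1])
E
```

```text
clock: 3.5
eef_pos: [0.4997, 0.1216, 0.4792]
tool_rot: [-1.986, -2.434, 0.002]
force: [0.3, -0.1, 0.1]
grip_width: 0.999
grip_force: 0.0
3.5 [0.5   0.122 0.479] [-0.641  0.024  0.362  1.309 -0.008  1.812 -0.079]
cam in tool [ 0.084  0.001 -0.142] [-0.324 -0.001  0.946] 59.431761961211954
[-14.22  -11.025  20.936] [ 0.98   0.201 -0.001]
```

```bash
python3 - <<'E'
from h import *
np.set_printoptions(precision=4,suppress=True)
shot('wrist','w1.png')
for q in ['light_source','well','hatch_hinge','hatch_edge','module_tab','module_foot','stud_grip','timer','petri_dish']:
    L=finder.pinpoint('wrist',q); print(q,[(round(x['score'],2),x['location']) for x in L[:2]])
def fl(n,uv,z=0):
    o,d=ray(n,uv); return o+d*(z-o[2])/d[2]
import json; c=viewer.get_calibration('wrist'); json.dump({k:np.array(v).tolist() for k,v in c.items()},open('w1.json','w'))
E
```

```text
light_source [(0.56, [0.4948, 0.1511, 0.002])]
well [(0.62, [0.536, 0.1446, 0.0615])]
hatch_hinge [(0.77, [0.5847, 0.143, 0.0642])]
hatch_edge [(0.76, [0.6252, 0.1393, 0.2305])]
module_tab [(0.62, [0.4351, -0.0409, 0.0445]), (0.55, [0.6281, 0.1385, 0.2301])]
module_foot [(0.62, [0.4403, -0.0379, -0.0029])]
stud_grip [(0.85, [0.6511, 0.138, 0.1948]), (0.45, [0.6151, -0.0279, -0.0015])]
timer [(0.65, [0.6148, -0.0286, -0.0009])]
petri_dish [(0.76, [0.3586, -0.0251, -0.002])]
```

View pics/w1.png

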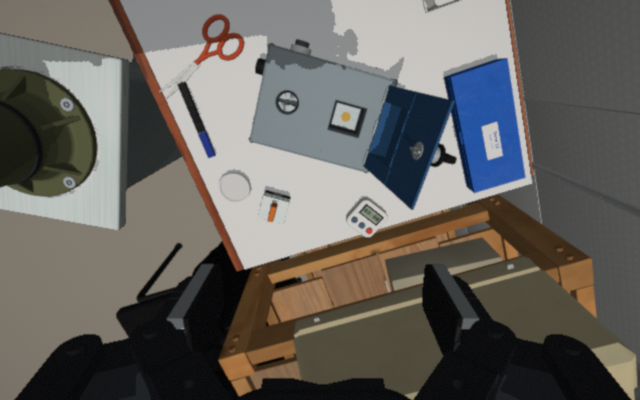

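The wrist view shows box deck corners near (270,45), (250,143) and (365,172), the well at (347,117), the lock hole at (287,102), the module tab at (271,212), and the centrifuge below y = 260. I'll refine the yaws from these.

```bash
python3 - <<'E'
from h import *
np.set_printoptions(precision=4,suppress=True)
im=shot('wrist')
def fl(uv,z):
    o,d=ray('wrist',uv); return o+d*(z-o[2])/d[2]
big=cv2.resize(im[30:240,170:480],None,fx=2.5,fy=2.5,interpolation=cv2.INTER_CUBIC); cv2.imwrite('pics/w1c.png',big)
L=finder.outline_of('wrist','light_source'); m=L[0]['pixels'].astype(np.uint8); print(L[0]['score'],m.sum())
c=max(cv2.findContours(m,0,1)[0],key=cv2.contourArea); a=cv2.approxPolyDP(c,4,True)[:,0]; print([(tuple(u),fl(u,.062)[:2]) for u in a])
L=finder.outline_of('wrist','module_tab'); m=L[0]['pixels'].astype(np.uint8); print(L[0]['score'],cv2.minAreaRect(cv2.findContours(m,0,1)[0][0]))
g=(im[...,2]>180)&(im[...,1]>80)&(im[...,1]<150)&(im[...,0]<70)
g[:180]=0; v,u=np.nonzero(g); ok=(abs(u-271)<15)&(abs(v-212)<20); pts=np.array([fl((x,y),.05)[:2] for x,y in zip(u[ok],v[ok])]); print(len(pts),pts.mean(0)); w,V=np.linalg.eigh(np.cov(pts.T)); print(w**.5,V[:,1],np.degrees(np.arctan2(V[1,1],V[0,1])))
E
```

```text
0.6 18793
[((np.int32(269), np.int32(47)), array([0.3972, 0.2283])), ((np.int32(256), np.int32(68)), array([0.3827, 0.1953])), ((np.int32(262), np.int32(82)), array([0.3946, 0.1773])), ((np.int32(250), np.int32(143)), array([0.3898, 0.0805])), ((np.int32(367), np.int32(173)), array([0.5869, 0.0709])), ((np.int32(409), np.int32(211)), array([0.6744, 0.0201])), ((np.int32(426), np.int32(171)), array([0.6817, 0.0944])), ((np.int32(452), np.int32(164)), array([0.7199, 0.1146])), ((np.int32(437), np.int32(146)), array([0.6865, 0.1381])), ((np.int32(449), np.int32(104)), array([0.6843, 0.2051])), ((np.int32(312), np.int32(60)), array([0.4631, 0.2238])), ((np.int32(301), np.int32(43)), array([0.4426, 0.2434])), ((np.int32(289), np.int32(52)), array([0.4274, 0.2276]))]
0.81 ((272.8500061035156, 207.95001220703125), (26.246902465820312, 30.35786247253418), 18.434947967529297)
41 [ 0.4403 -0.0426]
[0.0016 0.0075] [0.1181 0.993 ] 83.21497040841464
```

View pics/w1c.png

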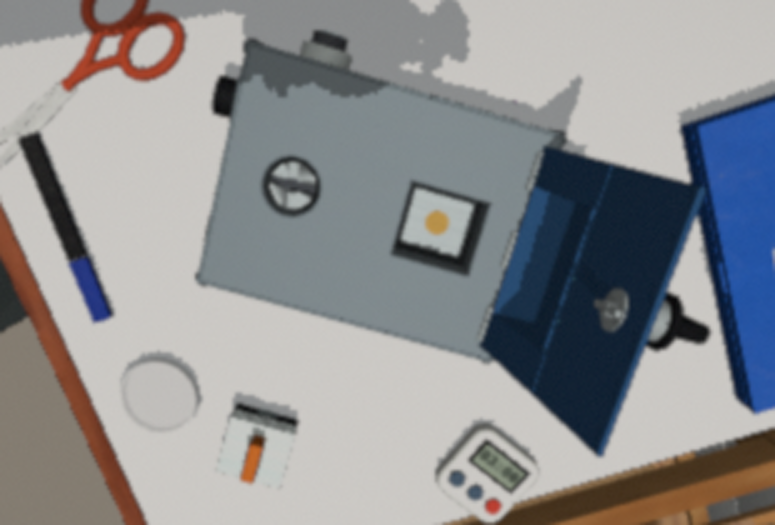

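```bash
python3 -m handwheel '[{"hand":0,"xyz":[-3,-1.8,5],"delta_rot":[0,0,0.1]},{"hand":0,"xyz":[-6,-3.6,10],"delta_rot":[0,0,0.2]},{"hand":0,"xyz":[-9,-5.4,15],"delta_rot":[0,0,0.32]},{"hand":0,"xyz":[-11.9,-7.2,20],"delta_rot":[0,0,0.32]},{"hand":0,"xyz":[-14.9,-9.1,25],"delta_rot":[0,0,0.32]},{"hand":0,"xyz":[-14.9,-9.1,30],"delta_rot":[0,0,0.32]},{"hand":0,"xyz":[-14.9,-9.1,31.9],"delta_rot":[0,0,0.32]},{"hand":0,"xyz":[-14.9,-9.1,31.9],"delta_rot":[0,0,0.32]},{"hand":0,"xyz":[-14.9,-9.1,31.9],"delta_rot":[0,0,0.32]}]'
cat > m.py <<'E'
from h import *
np.set_printoptions(precision=4,suppress=True)
im=shot('wrist','m1.png')
s,p,r=st(); print(s['clock'],p,r.as_matrix()[:,1])
def fl(uv,z):
    o,d=ray('wrist',uv); return o+d*(z-o[2])/d[2]
hsv=cv2.cvtColor(im,cv2.COLOR_BGR2HSV)
m=cv2.inRange(hsv,(5,150,150),(18,255,255)); n,l,stt,cen=cv2.connectedComponentsWithStats(m); i=1+stt[1:,4].argmax(); print(stt[i],cen[i])
c=cv2.findContours((l==i).astype(np.uint8),0,1)[0][0]; rect=cv2.minAreaRect(c); print(rect)
b=cv2.boxPoints(rect); print([(q,fl(q,.056)) for q in b])
for q in ['module_tab','module_foot']:
    L=finder.pinpoint('wrist',q); print(q,[(round(x['score'],2),x['location']) for x in L[:2]])
E
python3 m.py
```

```text
clock: 5.28
eef_pos: [0.4422, -0.0404, 0.1635]
tool_rot: [2.342, 2.092, 0.002]
force: [1.5, 0.2, -0.3]
grip_width: 1.001
grip_force: 0.0
5.325 [ 0.4424 -0.0404  0.1637] [ 0.9937 -0.1125  0.0025]
[321 177   4   7  13] [322.7692 179.2308]
((323.0500183105469, 179.6499786376953), (6.324554920196533, 2.2135939598083496), 71.56504821777344)
[(array([321., 177.], dtype=float32), array([ 0.4431, -0.0281,  0.056 ])), (array([323.1, 176.3], dtype=float32), array([ 0.4447, -0.0277,  0.056 ])), (array([325.1, 182.3], dtype=float32), array([ 0.4457, -0.0325,  0.056 ])), (array([323., 183.], dtype=float32), array([ 0.4441, -0.0329,  0.056 ]))]
module_tab [(0.72, [0.44, -0.0417, 0.0445])]
module_foot []
```

View pics/m1.png

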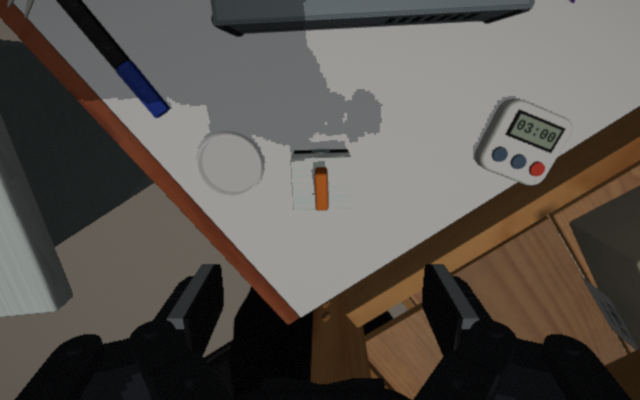

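```bash
python3 - <<'E'
from h import *
np.set_printoptions(precision=4,suppress=True)
im=cv2.imread('pics/m1.png'); s,p,r=st()
def fl(uv,z):
    o,d=ray('wrist',uv); return o+d*(z-o[2])/d[2]
hsv=cv2.cvtColor(im,cv2.COLOR_BGR2HSV)
print(hsv[165:212:6,322].tolist())
m=cv2.inRange(hsv,(3,130,60),(20,255,255)); m[:160]=0;m[215:]=0;m[:,:305]=0;m[:,340:]=0
for v in range(164,214,4):
    u=np.nonzero(m[v])[0]; print(v,(u.min(),u.max(),hsv[v,(u.min()+u.max())//2,2]) if len(u) else None)
for z in (.056,.034): print(z,fl((315.5,190),z),fl((328,190),z),fl((322,169),z),fl((322,210),z))
print('front edge',fl((292,152.5),.034),fl((349,150.5),.034),fl((292,211),.034),fl((351,210),.034))
print(proj('wrist',[.440,-.0417,.056]),p)
big=cv2.resize(im[135:225,270:370],None,fx=7,fy=6,interpolation=cv2.INTER_NEAREST); cv2.imwrite('pics/m1c.png',big)
E
```

```text
[[75, 10, 98], [12, 206, 57], [12, 201, 150], [12, 204, 149], [12, 203, 148], [12, 203, 148], [12, 205, 147], [12, 206, 146]]
164 None
168 (np.int64(325), np.int64(325), np.uint8(63))
172 (np.int64(318), np.int64(325), np.uint8(61))
176 (np.int64(315), np.int64(326), np.uint8(145))
180 (np.int64(315), np.int64(326), np.uint8(148))
184 (np.int64(315), np.int64(326), np.uint8(149))
188 (np.int64(315), np.int64(326), np.uint8(148))
192 (np.int64(316), np.int64(327), np.uint8(149))
196 (np.int64(316), np.int64(327), np.uint8(148))
200 (np.int64(316), np.int64(327), np.uint8(147))
204 (np.int64(316), np.int64(327), np.uint8(146))
208 (np.int64(316), np.int64(326), np.uint8(144))
212 None
0.056 [ 0.4377 -0.0377  0.056 ] [ 0.447  -0.0387  0.056 ] [ 0.4444 -0.0221  0.056 ] [ 0.4407 -0.0542  0.056 ]
0.034 [ 0.4364 -0.0448  0.034 ] [ 0.4466 -0.0459  0.034 ] [ 0.4437 -0.0278  0.034 ] [ 0.4397 -0.0628  0.034 ]
front edge [ 0.4218 -0.0118  0.034 ] [ 0.4665 -0.0153  0.034 ] [ 0.4148 -0.0609  0.034 ] [ 0.4637 -0.0655  0.034 ]
[[319.169  194.7392]] [ 0.4422 -0.0404  0.1636]
```

View pics/m1c.png

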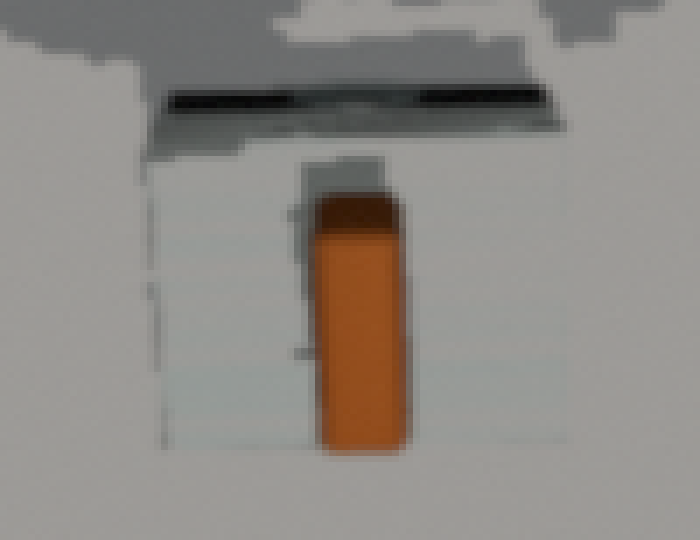

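The crop shows the tab's top face centred at about (321.4,192), tilted about 2° counter-clockwise from the tool. The tool is centred over it, so I'll grasp just above the finned body.

```bash
python3 -m handwheel '[{"hand":0.6,"xyz":[0,0,4],"delta_rot":[0,0,-0.035]},{"hand":0.6,"xyz":[0,0,8],"delta_rot":[0,0,-0.035]},{"hand":0.6,"xyz":[0,0,11],"delta_rot":[0,0,-0.035]},{"hand":0.6,"xyz":[0,0,12.6],"delta_rot":[0,0,-0.035]},{"hand":0.6,"xyz":[0,0,12.6],"delta_rot":[0,0,-0.035]},{"hand":0.6,"xyz":[0,0,12.6],"delta_rot":[0,0,-0.035]},{"hand":0.6,"xyz":[0,0,12.6],"delta_rot":[0,0,-0.035]}]' 60; python3 -m handwheel '[{"hand":1,"xyz":[0,0,0],"delta_rot":[0,0,0]},{"hand":1,"xyz":[0,0,0],"delta_rot":[0,0,0]},{"hand":1,"xyz":[0,0,0],"delta_rot":[0,0,0]},{"hand":1,"xyz":[0,0,0],"delta_rot":[0,0,0]},{"hand":1,"xyz":[0,0,0],"delta_rot":[0,0,0]},{"hand":1,"xyz":[0,0,0],"delta_rot":[0,0,0]}]' 60
```

```text
clock: 6.3
eef_pos: [0.4424, -0.0404, 0.0375]
tool_rot: [2.305, 2.132, 0.003]
force: [0.3, 0.5, -0.6]
grip_width: 0.401
grip_force: 0.0
clock: 7.05
eef_pos: [0.4418, -0.0404, 0.037]
tool_rot: [2.306, 2.133, 0.001]
force: [-2.6, -0.4, 5.6]
grip_width: 0.099
grip_force: 60.4
```

```bash
python3 -m handwheel '[{"hand":1,"xyz":[0,0,-2],"delta_rot":[0,0,0]},{"hand":1,"xyz":[0,0,-7],"delta_rot":[0,0,0]},{"hand":1,"xyz":[0,0,-12],"delta_rot":[0,0,0]},{"hand":1,"xyz":[0,0,-17],"delta_rot":[0,0,0]},{"hand":1,"xyz":[4,2,-18],"delta_rot":[0,0,-0.028]},{"hand":1,"xyz":[8,4,-18],"delta_rot":[0,0,-0.028]},{"hand":1,"xyz":[10.4,5,-18],"delta_rot":[0,0,-0.028]},{"hand":1,"xyz":[10.4,5,-18],"delta_rot":[0,0,-0.028]},{"hand":1,"xyz":[10.4,5,-18],"delta_rot":[0,0,-0.028]},{"hand":1,"xyz":[10.4,5,-18],"delta_rot":[0,0,-0.028]}]' 60
cat > w.py <<'E'
from h import *
np.set_printoptions(precision=4,suppress=True)
import sys
im=shot('wrist',sys.argv[1])
s,p,r=st(); print(s['clock'],p,r.as_matrix())
for q in ['module_tab','module_foot','well','light_source','hatch_hinge','hatch_edge','stud_grip']:
    L=finder.pinpoint('wrist',q); print(q,[(round(x['score'],2),x['location']) for x in L[:2]])
E
python3 w.py w2.png
```

```text
clock: 8.3
eef_pos: [0.4987, 0.0578, 0.2162]
tool_rot: [-2.278, -2.163, 0.001]
force: [0.5, -0.2, -1.9]
grip_width: 0.102
grip_force: 59.3
8.35 [0.4988 0.058  0.2163] [[ 0.052   0.9986 -0.0002]
 [ 0.9986 -0.052   0.0001]
 [ 0.0001 -0.0002 -1.    ]]
module_tab [(0.84, [0.4978, 0.056, 0.2256]), (0.69, [0.5846, 0.1408, 0.0642])]
module_foot []
well [(0.84, [0.5383, 0.1458, 0.0595]), (0.62, [0.4928, 0.1506, -0.0007])]
light_source [(0.72, [0.4926, 0.1485, 0.0033]), (0.6, [0.4981, 0.0566, 0.2238])]
hatch_hinge [(0.96, [0.5822, 0.1401, 0.062]), (0.25, [0.3591, -0.0243, 0.0019])]
hatch_edge []
stud_grip []
```

View pics/w2.png

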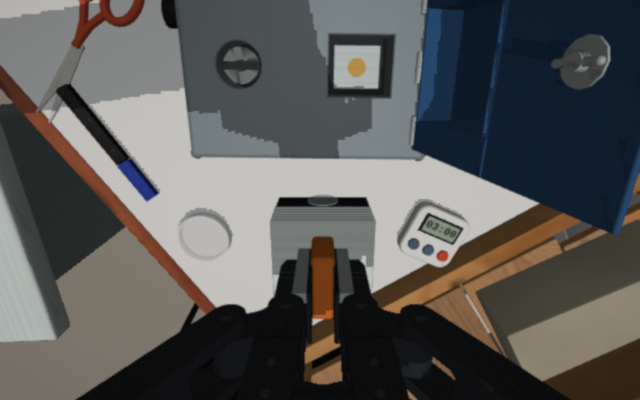

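The view shows the module upright in the hand (tab at (322,275), front bottom edge at row ~200), the well mouth at about (328..396, 35..98), and the box's right deck edge at row ~157. I'll fit these edges numerically.

```bash
python3 - <<'E'
from h import *
np.set_printoptions(precision=4,suppress=True,linewidth=200)
im=cv2.imread('pics/w2.png'); g=cv2.cvtColor(im,cv2.COLOR_BGR2GRAY).astype(int)
for v in (50,65,85): print('row',v,list(enumerate(g[v,318:406],318))[::1] if 0 else ' '.join(f'{x}' for x in g[v,320:404]))
for u in (345,360,380): print('col',u,' '.join(f'{x}' for x in g[22:112,u]))
for v in (200,220,240): print('mrow',v,' '.join(f'{x}' for x in g[v,262:290]),'|',' '.join(f'{x}' for x in g[v,360:386]))
print('mcol',' '.join(f'{x}' for x in g[190:262,300])); print('mcol',' '.join(f'{x}' for x in g[190:262,350]))
for u in (230,300,390): print('deck col',u,' '.join(f'{x}' for x in g[145:168,u]))
for v in (60,100,140): print('front',v,' '.join(f'{x}' for x in g[v,172:206]))
E
```

```text
row 50 121 128 129 129 129 129 126 112 85 53 43 41 44 66 121 166 178 179 178 177 178 177 178 177 179 179 177 178 179 178 179 178 177 177 177 177 178 178 178 178 178 178 178 177 177 177 178 178 178 177 177 177 177 178 178 177 177 177 176 161 104 52 39 30 24 26 30 34 36 34 35 37 44 64 93 121 127 128 128 127 128 127 127 126
row 65 81 82 81 81 81 85 88 78 60 47 43 44 45 80 140 171 178 177 177 177 178 178 178 177 178 178 177 171 152 142 142 143 142 142 142 142 143 142 141 143 143 143 143 143 147 161 173 176 177 176 177 176 176 176 176 175 175 175 162 107 56 42 38 29 26 31 35 36 36 35 36 44 66 96 122 128 128 127 128 128 127 127 128 127
row 85 81 81 80 81 81 81 78 63 41 27 25 23 33 66 107 127 142 171 180 180 181 179 180 180 179 178 179 178 178 178 178 178 179 176 169 166 167 166 166 166 165 166 166 168 176 177 177 178 176 178 177 177 177 178 177 177 176 160 102 53 39 29 24 28 32 35 35 35 36 36 54 85 111 125 129 129 130 128 129 128 129 127 128 128
col 345 129 129 129 129 130 130 129 130 130 130 122 97 72 50 44 44 43 43 41 41 42 42 67 121 165 174 174 178 179 176 175 174 174 174 176 178 174 17
[... 2014 characters left out ...]
4 20
deck col 230 124 125 124 124 123 123 123 124 120 114 107 113 149 184 193 194 195 195 195 194 195 194 193
deck col 300 79 79 79 79 78 78 78 78 78 77 75 72 87 141 183 194 194 195 195 195 194 195 194
deck col 390 130 130 130 130 130 130 130 130 130 131 128 118 111 119 159 188 194 194 194 194 195 194 194
front 60 135 133 135 135 135 134 134 134 128 103 74 68 69 74 75 76 76 77 77 76 76 76 77 76 77 77 77 77 76 76 76 77 77 77
front 100 192 192 192 192 191 192 192 192 192 192 193 192 187 161 101 67 67 73 76 76 76 77 76 76 77 77 78 77 77 77 77 76 78 76
front 140 193 193 193 193 193 193 193 193 193 193 194 193 194 194 193 194 193 183 147 112 110 115 118 121 121 121 121 121 121 121 121 121 122 122
```

```bash
python3 - <<'E'
from h import *
np.set_printoptions(precision=4,suppress=True,linewidth=200)
s,p,r=st()
def fl(uv,z):
    o,d=ray('wrist',np.array(uv)+0.0); return o+d*(z-o[2])/d[2]
W=np.array([fl(u,.062) for u in [(327.6,65),(392.9,65),(360,33.6),(360,96.8)]])
print(W,'size',np.linalg.norm(W[1]-W[0]),np.linalg.norm(W[3]-W[2]),p)
print('right edge dir',fl((327.7,50),.062),fl((327.5,85),.062),fl((393.7,50),.062),fl((391.,85),.062),fl((345,33.5),.062),fl((380,33.9),.062))
yaw=-.052; ex=np.array([np.cos(yaw),np.sin(yaw),0]); ey=np.array([-ex[1],ex[0],0])
cx=((W[0]+W[1])/2)@ex; cy=((W[2]+W[3])/2)@ey; well=cx*ex+cy*ey; print('well',well)
print('deck R edge',[fl(u,.062)@ey - well@ey for u in [(230,156.5),(300,157.7),(390,158.5)]],'exp -.075')
zf=p[2]-.037
F=[fl(u,zf) for u in [(278,199),(366.8,199),(300,197),(350,197)]]; print('foot',F,'w',np.linalg.norm(F[1]-F[0]))
print('top of front face',[fl(u,zf+.034) for u in [(300,221),(350,221),(269.8,221),(376,221)]])
print('module ctr ex rel tcp',((F[0]+F[1])/2-p)@ex,'front y rel tcp',(F[2]-p)@ey,(F[3]-p)@ey,'exp .022')
d=well-p; print('shift tool cm',r.inv().apply(d)*100)
# world points check camera
print(proj('wrist',p), proj('wrist',p+np.array([0,0,.0])))
E
```

```text
[[0.508  0.1501 0.062 ]
 [0.5598 0.1475 0.062 ]
 [0.5341 0.1716 0.062 ]
 [0.5333 0.1244 0.062 ]] size 0.05186836955931033 0.047187079895307626 [0.4992 0.0592 0.2164]
right edge dir [0.5086 0.1611 0.062 ] [0.5072 0.135  0.062 ] [0.5603 0.1585 0.062 ] [0.5585 0.1324 0.062 ] [0.5225 0.1723 0.062 ] [0.5495 0.1706 0.062 ]
well [0.5339 0.148  0.    ]
deck R edge [np.float64(-0.07348031786935734), np.float64(-0.07443323259646592), np.float64(-0.07500467992901744)] exp -.075
foot [array([0.4764, 0.0805, 0.1794]), array([0.5246, 0.0781, 0.1794]), array([0.4884, 0.0811, 0.1794]), array([0.5155, 0.0797, 0.1794])] w 0.04825020955357882
top of front face [array([0.4905, 0.0814, 0.2134]), array([0.513 , 0.0803, 0.2134]), array([0.477 , 0.0821, 0.2134]), array([0.5247, 0.0797, 0.2134])]
module ctr ex rel tcp 0.0002576480612046625 front y rel tcp 0.021269087581211724 0.02131994370396456 exp .022
shift tool cm [ 9.0384  3.0183 21.6435]
[[321.6554 266.9856]] [[321.6554 266.9856]]
```

```bash
python3 - <<'E'
from h import *
np.set_printoptions(precision=4,suppress=True,linewidth=200)
s,p,r=st(); c0=viewer.get_calibration('wrist')
im=shot('wrist','w3.png'); g=cv2.cvtColor(im,cv2.COLOR_BGR2GRAY).astype(float); g0=cv2.cvtColor(cv2.imread('pics/w2.png'),cv2.COLOR_BGR2GRAY).astype(float)
s,p2,r=st(); print(p,p2)
for nm,(y0,y1,x0,x1) in dict(well=(20,115,310,410),module=(190,235,262,385),deckedge=(140,170,200,420)).items():
    print(nm,cv2.phaseCorrelate(g0[y0:y1,x0:x1],g[y0:y1,x0:x1],cv2.createHanningWindow((x1-x0,y1-y0),cv2.CV_64F)))
E
```

```text
[0.4992 0.0592 0.2164] [0.4992 0.0593 0.2164]
well ((-0.30759250208381417, 1.5163034371741233), 0.885070199348381)
module ((0.5259304176971327, 0.5203267125580666), 0.8974437119977059)
deckedge ((-0.29561229850231996, 1.1246395893570043), 0.7890230440717116)
```

```bash
python3 -m handwheel '[{"hand":1,"xyz":[5,1.5,0],"delta_rot":[0,0,0]},{"hand":1,"xyz":[9,2.97,0],"delta_rot":[0,0,0]},{"hand":1,"xyz":[9,2.97,4],"delta_rot":[0,0,0]},{"hand":1,"xyz":[9,2.97,8],"delta_rot":[0,0,0]},{"hand":1,"xyz":[9,2.97,10.1],"delta_rot":[0,0,0]},{"hand":1,"xyz":[9,2.97,10.1],"delta_rot":[0,0,0]},{"hand":1,"xyz":[9,2.97,10.1],"delta_rot":[0,0,0]},{"hand":1,"xyz":[9,2.97,10.1],"delta_rot":[0,0,0]},{"hand":1,"xyz":[9,2.97,10.1],"delta_rot":[0,0,0]},{"hand":1,"xyz":[9,2.97,10.1],"delta_rot":[0,0,0]}]' 60; python3 -m handwheel '[{"hand":1,"xyz":[0,0,1],"delta_rot":[0,0,0]},{"hand":1,"xyz":[0,0,1.4],"delta_rot":[0,0,0]},{"hand":1,"xyz":[0,0,1.7],"delta_rot":[0,0,0]},{"hand":1,"xyz":[0,0,2],"delta_rot":[0,0,0]},{"hand":1,"xyz":[0,0,2],"delta_rot":[0,0,0]}]'
```

```text
clock: 10.0
eef_pos: [0.5336, 0.1478, 0.1159]
tool_rot: [2.276, 2.165, 0.002]
force: [-0.4, 0.0, -1.5]
grip_width: 0.098
grip_force: 59.3
clock: 10.62
eef_pos: [0.5332, 0.1475, 0.095]
tool_rot: [-2.276, -2.165, 0.001]
force: [-0.3, -0.8, -2.3]
grip_width: 0.098
grip_force: 59.4
```

```bash
python3 -m handwheel '[{"hand":1,"xyz":[0,0,0.6],"delta_rot":[0,0,0]},{"hand":1,"xyz":[0,0,1.2],"delta_rot":[0,0,0]},{"hand":1,"xyz":[0,0,1.8],"delta_rot":[0,0,0]},{"hand":1,"xyz":[0,0,2.4],"delta_rot":[0,0,0]},{"hand":1,"xyz":[0,0,2.8],"delta_rot":[0,0,0]},{"hand":1,"xyz":[0,0,2.8],"delta_rot":[0,0,0]}]'; python3 -m handwheel '[{"hand":1,"xyz":[0,0,0.2],"delta_rot":[0,0,0]},{"hand":1,"xyz":[0,0,0.3],"delta_rot":[0,0,0]},{"hand":1,"xyz":[0,0,0.4],"delta_rot":[0,0,0]},{"hand":1,"xyz":[0,0,0.4],"delta_rot":[0,0,0]}]'
```

```text
clock: 11.38
eef_pos: [0.5329, 0.1475, 0.0667]
tool_rot: [-2.276, -2.165, 0.002]
force: [-0.3, -1.0, -2.7]
grip_width: 0.102
grip_force: 59.3
clock: 11.88
eef_pos: [0.5335, 0.1475, 0.064]
tool_rot: [2.276, 2.165, 0.0]
force: [-2.7, -2.9, 3.9]
grip_width: 0.1
grip_force: 60.2
```

```bash
python3 -m handwheel '[{"hand":1,"xyz":[0,0,0.2],"delta_rot":[0,0,0]},{"hand":1,"xyz":[0,0,0.2],"delta_rot":[0,0,0]}]'; python3 -m handwheel '[{"hand":0.65,"xyz":[0,0,-0.2],"delta_rot":[0,0,0]},{"hand":0.65,"xyz":[0,0,-0.2],"delta_rot":[0,0,0]},{"hand":0.65,"xyz":[0,0,-0.2],"delta_rot":[0,0,0]},{"hand":0.65,"xyz":[0,0,-0.2],"delta_rot":[0,0,0]},{"hand":0.65,"xyz":[0,0,-4],"delta_rot":[0,0,0]},{"hand":0.65,"xyz":[0,0,-8],"delta_rot":[0,0,0]},{"hand":0.65,"xyz":[0,0,-13],"delta_rot":[0,0,0]},{"hand":0.65,"xyz":[0,-7,-16],"delta_rot":[0,0,0]},{"hand":0.65,"xyz":[-3,-10,-16],"delta_rot":[0,0,0]},{"hand":0.65,"xyz":[-3,-10,-16],"delta_rot":[0,0,0]},{"hand":0.65,"xyz":[-3,-10,-16],"delta_rot":[0,0,0]}]'
python3 w.py w4.png
```

```text
clock: 12.12
eef_pos: [0.5336, 0.1475, 0.064]
tool_rot: [-2.276, -2.164, -0.001]
force: [-8.0, -4.3, 18.6]
grip_width: 0.1
grip_force: 62.1
clock: 13.5
eef_pos: [0.4324, 0.1231, 0.2215]
tool_rot: [2.276, 2.165, 0.002]
force: [0.3, 0.1, -0.3]
grip_width: 0.352
grip_force: 0.0
13.55 [0.4326 0.1232 0.2213] [[ 0.05    0.9988  0.0006]
 [ 0.9988 -0.05    0.0002]
 [ 0.0003  0.0006 -1.    ]]
module_tab [(0.63, [0.5301, 0.1462, 0.0705])]
module_foot []
well []
light_source [(0.92, [0.4942, 0.1482, 0.0033])]
hatch_hinge [(0.91, [0.5837, 0.1397, 0.0631])]
hatch_edge []
stud_grip []
```

View pics/w4.png

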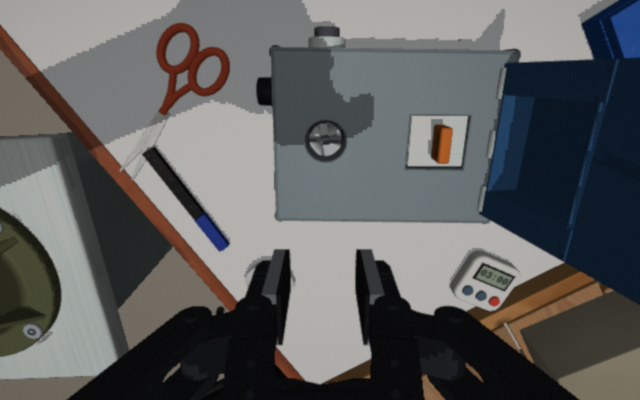

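The picture shows the module sunk in the well at (437,140), with only the orange tab standing above the deck, and the finder's tab position agrees. Next I'll take the closed fingers over and behind the hatch, left of the stud.

```bash
python3 -m handwheel '[{"hand":1,"xyz":[0,0,-5],"delta_rot":[0,0,0]},{"hand":1,"xyz":[2,3,-9],"delta_rot":[0,0,0]},{"hand":1,"xyz":[4,8,-9],"delta_rot":[0,0,0]},{"hand":1,"xyz":[6.9,13,-9],"delta_rot":[0,0,0]},{"hand":1,"xyz":[6.9,19,-9],"delta_rot":[0,0,0]},{"hand":1,"xyz":[6.9,25,-9],"delta_rot":[0,0,0]},{"hand":1,"xyz":[6.9,25.1,-9],"delta_rot":[0,0,0]},{"hand":1,"xyz":[6.9,25.1,-9],"delta_rot":[0,0,0]},{"hand":1,"xyz":[6.9,25.1,-4],"delta_rot":[0,0,0]},{"hand":1,"xyz":[6.9,25.1,1.4],"delta_rot":[0,0,0]},{"hand":1,"xyz":[6.9,25.1,1.4],"delta_rot":[0,0,0]},{"hand":1,"xyz":[6.9,25.1,1.4],"delta_rot":[0,0,0]}]'
cat > bf.py <<'E'
from h import *
np.set_printoptions(precision=4,suppress=True)
H=np.array([.5795,.1449,.062]); ex=np.array([.9986,-.052,0]); ey=np.array([.052,.9986,0])
s,p,r=st(); d=p-H; print('box-frame XYZ cm',d@ex*100,d@ey*100,d[2]*100,'q',np.array(s['qpos']),'zdir',r.as_matrix()[:,2],'F',np.array(s['force']),s['clock'])
E
python3 bf.py
```

```text
clock: 15.4
eef_pos: [0.6867, 0.1798, 0.2111]
tool_rot: [2.274, 2.165, 0.007]
force: [0.2, -0.0, 0.5]
grip_width: -0.002
grip_force: 0.0
box-frame XYZ cm 10.523362672390721 4.047224488094193 14.9094613529515 q [-0.5897  0.4741  0.4279  1.3271 -0.1955  1.3768 -0.2161] zdir [ 0.0041  0.002  -1.    ] F [ 0.1984 -0.0139  0.5452] 15.4
```

```bash
python3 -m handwheel '[{"hand":1,"xyz":[0,-2,0],"delta_rot":[0,0,0]},{"hand":1,"xyz":[0,-4,0],"delta_rot":[0,0,0]},{"hand":1,"xyz":[0,-6,0],"delta_rot":[0,0,0]},{"hand":1,"xyz":[0,-8,0],"delta_rot":[0,0,0]},{"hand":1,"xyz":[0,-9.7,0],"delta_rot":[0,0,0]},{"hand":1,"xyz":[0,-11.5,0],"delta_rot":[0,0,0]},{"hand":1,"xyz":[0,-13.4,0],"delta_rot":[0,0,0]},{"hand":1,"xyz":[0,-13.4,0],"delta_rot":[0,0,0]}]'; python3 - <<'E'
from bf import *
shot('scene')
L=finder.pinpoint('scene','hatch_edge')[:1]; print(L)
for x in L:
    d=np.array(x['location'])-H; print('theta',np.arctan2(d[2],-d@ex), 'r',np.hypot(d[2],d@ex))
E
```

```text
clock: 16.4
eef_pos: [0.5532, 0.1867, 0.2113]
tool_rot: [2.275, 2.166, 0.01]
force: [0.2, -0.3, 0.9]
grip_width: 0.001
grip_force: 0.0
box-frame XYZ cm -2.8430029940647654 4.036344398826795 14.93049811323216 q [-0.7346  0.191   0.4162  1.6696 -0.082   1.2916 -0.352 ] zdir [ 0.0052  0.0039 -1.    ] F [ 0.2023 -0.3212  0.9264] 16.4
[]
```

```bash
python3 - <<'E'
from bf import *
for n in ['scene','side','wrist']:
    shot(n,f'h_{n}.png')
    for q in ['hatch_edge','stud_grip','stud']:
        for x in finder.pinpoint(n,q)[:1]:
            d=np.array(x['location'])-H; print(n,q,round(x['score'],2),'XYZ',d@ex,d@ey,d[2],'theta',np.arctan2(d[2],-d@ex), 'r',np.hypot(d[2],d@ex))
a=np.hstack([cv2.resize(cv2.imread('pics/h_scene.png')[100:300,200:480],(400,286)),cv2.resize(cv2.imread('pics/h_side.png')[80:280,220:500],(400,286))])
cv2.imwrite('pics/h.png',a)
E
```

```text
box-frame XYZ cm -2.780761646644318 3.978680266883735 14.7952577155607 q [-0.7337  0.1939  0.4166  1.6693 -0.0821  1.2909 -0.3519] zdir [ 0.0042  0.0022 -1.    ] F [-0.0567  0.1991 -0.5242] 16.5
scene hatch_edge 0.79 XYZ -0.05215504000000001 -0.006020179999999997 0.1667 theta 1.2675765375628998 r 0.17466836633289268
scene stud_grip 0.76 XYZ -0.0075124200000000405 -0.0037956400000000163 0.1481 theta 1.520114445422352 r 0.1482904125500243
scene stud 0.75 XYZ -0.039302280000000064 -0.01055770000000001 0.14100000000000001 theta 1.298956798023466 r 0.14637509765393295
side hatch_edge 0.67 XYZ -0.04860688000000007 -0.004934240000000017 0.1652 theta 1.2846410126171837 r 0.17220240643886023
side stud_grip 0.72 XYZ -0.001903600000000002 -0.0019014799999999962 0.14730000000000001 theta 1.5578737603565331 r 0.14731229986990227
side stud 0.7 XYZ -0.04046515999999997 -0.0036090999999999996 0.14100000000000001 theta 1.2913204492695327 r 0.14669161248628226
```

```bash
python3 -m handwheel '[{"hand":1,"xyz":[0,-2,0.5],"delta_rot":[0,0,0]},{"hand":1,"xyz":[0,-3.7,1.4],"delta_rot":[0,0,0]},{"hand":1,"xyz":[0,-5.4,2.6],"delta_rot":[0,0,0]},{"hand":1,"xyz":[0,-6.8,3.8],"delta_rot":[0,0,0]},{"hand":1,"xyz":[0,-8,5.2],"delta_rot":[0,0,0]},{"hand":1,"xyz":[0,-9.1,6.7],"delta_rot":[0,0,0]},{"hand":1,"xyz":[0,-9.8,8.1],"delta_rot":[0,0,0]},{"hand":1,"xyz":[0,-10.4,9.5],"delta_rot":[0,0,0]},{"hand":1,"xyz":[0,-10.8,11],"delta_rot":[0,0,0]},{"hand":1,"xyz":[0,-11.1,12.2],"delta_rot":[0,0,0]},{"hand":1,"xyz":[0,-11.1,12.2],"delta_rot":[0,0,0]}]'; python3 - <<'E'
from bf import *
for n in ['scene','side']:
    shot(n)
    for q in ['hatch_edge','stud_grip']:
        for x in finder.pinpoint(n,q)[:1]:
            d=np.array(x['location'])-H; print(n,q,round(x['score'],2),'XYZ',d@ex,d@ey,d[2])
E
```

```text
clock: 18.48
eef_pos: [0.4406, 0.1909, 0.0841]
tool_rot: [-2.276, -2.165, 0.004]
force: [0.5, 0.5, 0.5]
grip_width: -0.004
grip_force: 0.0
box-frame XYZ cm -14.11203777857129 3.869333172628689 2.2130455038931904 q [-0.8099  0.0913  0.362   2.0437 -0.0375  1.0152 -0.4794] zdir [-0.0019 -0.0014 -1.    ] F [0.502  0.5401 0.5233] 18.475
scene hatch_edge 0.81 XYZ -0.17677396000000006 -0.001094540000000005 0.015799999999999995
scene stud_grip 0.7 XYZ -0.14163576000000003 -0.0028694999999999953 0.051699999999999996
side hatch_edge 0.93 XYZ -0.17448652 0.0011273199999999855 0.012200000000000003
side stud_grip 0.59 XYZ -0.13668744000000002 0.0020943199999999855 0.044700000000000004
```

```bash
python3 -m handwheel '[{"hand":1,"xyz":[0,0,0.5],"delta_rot":[0,0,0]},{"hand":1,"xyz":[0,0,1],"delta_rot":[0,0,0]},{"hand":1,"xyz":[0,0,1.5],"delta_rot":[0,0,0]},{"hand":1,"xyz":[0,0,1.8],"delta_rot":[0,0,0]},{"hand":1,"xyz":[0,0,1.8],"delta_rot":[0,0,0]}]';python3 -m handwheel '[{"hand":1,"xyz":[0,0,0.1],"delta_rot":[0,0,0]},{"hand":1,"xyz":[0,0,0.2],"delta_rot":[0,0,0]},{"hand":1,"xyz":[0,0,0.2],"delta_rot":[0,0,0]}]'
```

```text
clock: 19.4
eef_pos: [0.4412, 0.1912, 0.067]
tool_rot: [-2.276, -2.165, 0.001]
force: [0.9, -0.6, -0.6]
grip_width: -0.001
grip_force: 0.0
clock: 19.77
eef_pos: [0.4416, 0.1915, 0.066]
tool_rot: [-2.276, -2.165, -0.001]
force: [-1.6, -0.5, 4.2]
grip_width: -0.001
grip_force: 2.4
```

```bash
python3 -m handwheel '[{"hand":1,"xyz":[0,0,0.1],"delta_rot":[0,0,0]},{"hand":1,"xyz":[0,0,-3],"delta_rot":[0,0,0]},{"hand":0.5,"xyz":[0,0,-8],"delta_rot":[0,0,-0.18]},{"hand":0.5,"xyz":[-1.5,-0.2,-13],"delta_rot":[0,0,-0.36]},{"hand":0.5,"xyz":[-3.9,-0.3,-14.4],"delta_rot":[0,0,-0.54]},{"hand":0.5,"xyz":[-3.9,-0.3,-14.4],"delta_rot":[0,0,-0.72]},{"hand":0.5,"xyz":[-3.9,-0.3,-14.4],"delta_rot":[0,0,-0.9]},{"hand":0.5,"xyz":[-3.9,-0.3,-14.4],"delta_rot":[0,0,-1.08]},{"hand":0.5,"xyz":[-3.9,-0.3,-14.4],"delta_rot":[0,0,-1.26]},{"hand":0.5,"xyz":[-3.9,-0.3,-14.4],"delta_rot":[0,0,-1.44]},{"hand":0.5,"xyz":[-3.9,-0.3,-14.4],"delta_rot":[0,0,-1.571]},{"hand":0.5,"xyz":[-3.9,-0.3,-14.4],"delta_rot":[0,0,-1.571]}]';python3 -m handwheel '[{"hand":0.5,"xyz":[0,0,0],"delta_rot":[0,0,0]},{"hand":0.5,"xyz":[0,0,0],"delta_rot":[0,0,0]},{"hand":0.5,"xyz":[0,0,0],"delta_rot":[0,0,0]}]'
python3 - <<'E'
from bf import *
shot('wrist','s1.png')
for q in ['stud_grip','stud','hatch_edge','hatch_hinge']:
    for x in finder.pinpoint('wrist',q)[:1]:
        d=np.array(x['location'])-H; print(q,round(x['score'],2),x['location'],'XYZ',d@ex,d@ey,d[2])
print(proj('wrist',[H-.143*ex+[0,0,.047]]))
E
```

```text
clock: 21.28
eef_pos: [0.4364, 0.1526, 0.2093]
tool_rot: [0.08, 3.14, 0.0]
force: [0.1, 0.6, -0.4]
grip_width: 0.497
grip_force: 0.0
clock: 21.65
eef_pos: [0.4365, 0.1525, 0.2093]
tool_rot: [0.079, 3.141, 0.0]
force: [-1.3, -0.3, 0.3]
grip_width: 0.499
grip_force: 0.0
box-frame XYZ cm -14.32226026635346 0.018138579822476845 14.73291343616866 q [-0.8396 -0.088   0.4253  1.9394  0.0378  1.2825  1.0938] zdir [ 0.0001  0.0001 -1.    ] F [-1.2534 -0.3157  0.2972] 21.65
stud_grip 0.56 [0.4341, 0.1526, 0.1025] XYZ -0.14559684000000003 0.0001284200000000119 0.040499999999999994
stud 0.82 [0.4382, 0.1507, 0.06] XYZ -0.14140378000000006 -0.0015557200000000018 -0.0020000000000000018
hatch_edge 0.84 [0.4091, 0.1535, 0.0652] XYZ -0.17060864 -0.0002728400000000016 0.0031999999999999945
[[321.5284 195.0491]]
```

View pics/s1.png

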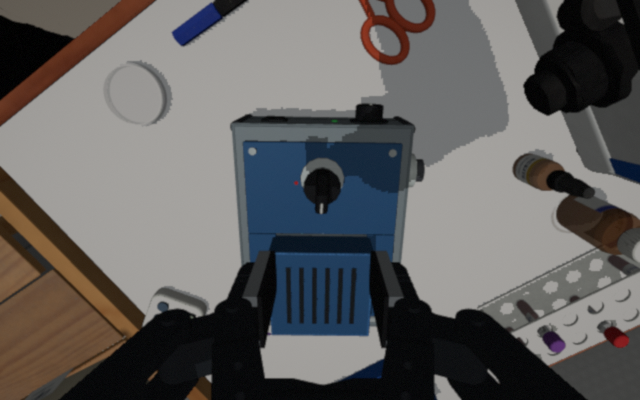

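The picture shows the hatch flat shut, the black wing at about (322,190) lying along the box's x, and the red dot at (296,183). I'll check its centre numerically.

```bash
python3 - <<'E'
from bf import *
im=cv2.imread('pics/s1.png'); g=cv2.cvtColor(im,cv2.COLOR_BGR2GRAY).astype(int)
for v in range(164,218,5): print(v,' '.join(f'{x}' for x in g[v,298:348]))
def fl(uv,z):
    o,d=ray('wrist',uv); return o+d*(z-o[2])/d[2]
for u in (315,322,329): d=fl((u,200),.109)-H; print(u,d@ex,d@ey)
for u in (245.5,404): d=fl((u,142),.066)-H; print(u,d@ex,d@ey)
E
```

```text
box-frame XYZ cm -14.323811065992247 0.018970383855171618 14.732743305986595 q [-0.8397 -0.088   0.4254  1.9394  0.0378  1.2825  1.0942] zdir [ 0.      0.0001 -1.    ] F [-0.162   0.5939 -0.0623] 21.9
164 61 62 62 62 62 61 62 60 59 75 87 92 93 92 92 93 93 93 92 93 94 92 93 92 93 92 93 92 93 92 94 92 93 94 93 92 94 92 86 71 49 39 37 38 38 36 36 37 38 37
169 61 62 61 61 80 122 144 139 108 92 92 91 92 92 89 83 70 50 35 27 21 20 16 14 10 12 16 24 27 35 47 60 78 88 91 92 94 93 93 92 92 91 86 65 43 37 36 37 38 37
174 59 60 72 106 140 149 149 148 141 115 78 44 18 12 10 13 12 11 10 2 5 4 8 5 9 5 8 6 5 7 4 6 13 13 10 13 26 50 70 86 93 93 93 91 82 55 39 36 37 38
179 60 60 83 133 148 147 131 82 33 10 14 11 9 8 11 11 14 10 6 6 9 11 7 9 12 10 12 13 14 8 6 7 6 11 12 13 9 14 9 12 31 64 88 94 90 74 53 56 59 60
184 62 61 71 102 129 107 56 19 12 10 10 8 12 9 9 10 8 7 11 8 7 12 9 10 14 9 10 11 9 9 6 6 11 13 11 10 12 12 10 10 8 14 45 80 82 66 60 60 59 60
189 60 61 61 61 56 39 25 21 20 21 21 22 20 21 19 21 20 16 9 7 6 8 9 10 9 11 9 11 9 9 6 8 13 16 20 21 20 19 20 20 18 21 36 57 61 58 60 59 59 59
194 60 5
[... 287 characters left out ...]
 60
204 59 60 59 60 61 60 59 61 60 60 60 61 60 58 57 54 47 25 13 13 19 37 84 127 111 58 21 14 13 17 33 44 53 59 59 58 59 58 59 58 59 58 58 59 58 59 59 59 59 59
209 57 58 59 59 58 59 59 60 59 58 59 58 58 59 59 57 45 22 16 16 22 61 118 141 103 47 17 18 13 29 52 58 58 59 59 59 58 59 59 59 59 59 58 59 59 58 60 58 58 59
214 59 58 59 59 57 59 57 59 59 58 58 58 60 59 59 59 58 58 56 54 54 57 68 73 62 53 53 53 55 57 59 58 58 59 58 59 58 58 58 59 59 59 59 59 60 59 58 58 60 59
315 -0.1391274584447027 -0.004800512958489838
322 -0.1391344698054494 0.00034993197387314656
329 -0.1391414814059916 0.005500553056559558
245.5 -0.1740705595974579 -0.06239509236862026
404 -0.17426588655498904 0.06749664791585605
```

```bash
python3 -m handwheel '[{"hand":0.6,"xyz":[0,0,4],"delta_rot":[0,0,0.04]},{"hand":0.6,"xyz":[0,0,8],"delta_rot":[0,0,0.04]},{"hand":0.6,"xyz":[0,0,10.5],"delta_rot":[0,0,0.04]},{"hand":0.6,"xyz":[0,0,11.5],"delta_rot":[0,0,0.04]},{"hand":0.6,"xyz":[0,0,11.5],"delta_rot":[0,0,0.04]},{"hand":0.6,"xyz":[0,0,11.5],"delta_rot":[0,0,0.04]}]' 70; python3 -m handwheel '[{"hand":1,"xyz":[0,0,0],"delta_rot":[0,0,0]},{"hand":1,"xyz":[0,0,0],"delta_rot":[0,0,0]},{"hand":1,"xyz":[0,0,0],"delta_rot":[0,0,0]},{"hand":1,"xyz":[0,0,0],"delta_rot":[0,0,0]},{"hand":1,"xyz":[0,0,0],"delta_rot":[0,0,0]}]' 70; python3 -c "
from h import *
s,p,r=st();print(p,s['force'],s['wrist_torque'])"
```

```text
clock: 22.65
eef_pos: [0.4374, 0.153, 0.0955]
tool_rot: [0.141, 3.137, 0.002]
force: [-0.1, 0.1, -0.9]
grip_width: 0.398
grip_force: 0.0
clock: 23.28
eef_pos: [0.437, 0.1522, 0.0946]
tool_rot: [0.141, 3.137, -0.0]
force: [0.7, -2.8, 4.5]
grip_width: 0.091
grip_force: 71.1
[0.43702457 0.15223186 0.09464485] [ 0.66020583 -2.7539015   4.53461498] [-0.66986663 -0.19303349  0.02963399]
```

```bash
cat > chk.py <<'E'
from h import *; import sys
s,p,r=st(); f=s['force'][2]; print('t',round(s['clock'],2),'z %.4f'%p[2],'fz %.1f'%f,'fxy %.1f %.1f'%tuple(s['force'][:2]),'tz %.2f'%s['wrist_torque'][2],'gw %.3f'%s['grip_width']); sys.exit(f>float(sys.argv[1]))
E
python3 -m handwheel '[{"hand":1,"xyz":[0,0,0.1],"delta_rot":[0,0,0]},{"hand":1,"xyz":[0,0,0.2],"delta_rot":[0,0,0]},{"hand":1,"xyz":[0,0,0.3],"delta_rot":[0,0,0]},{"hand":1,"xyz":[0,0,0.3],"delta_rot":[0,0,0]}]' >/dev/null; python3 chk.py 14 && python3 -m handwheel '[{"hand":1,"xyz":[0,0,0.1],"delta_rot":[0,0,0]},{"hand":1,"xyz":[0,0,0.2],"delta_rot":[0,0,0]},{"hand":1,"xyz":[0,0,0.3],"delta_rot":[0,0,0]},{"hand":1,"xyz":[0,0,0.3],"delta_rot":[0,0,0]}]' >/dev/null; python3 chk.py 14
```

```text
t 23.77 z 0.0915 fz 4.8 fxy 1.7 -3.6 tz 0.00 gw 0.098
t 23.77 z 0.0915 fz 4.8 fxy 1.7 -3.6 tz 0.00 gw 0.098False
False
```

```bash
sed -i 's/sys.exit(f>float(sys.argv\[1\]))/sys.exit(int(f>float(sys.argv[1])))/' chk.py
python3 -m handwheel '[{"hand":1,"xyz":[0,0,0.1],"delta_rot":[0,0,0]},{"hand":1,"xyz":[0,0,0.2],"delta_rot":[0,0,0]},{"hand":1,"xyz":[0,0,0.2],"delta_rot":[0,0,0]}]' >/dev/null; python3 chk.py 13 && python3 -m handwheel '[{"hand":1,"xyz":[0,0,0.1],"delta_rot":[0,0,0]},{"hand":1,"xyz":[0,0,0.1],"delta_rot":[0,0,0]}]' >/dev/null && python3 chk.py 13 && python3 -m handwheel '[{"hand":1,"xyz":[0,0,0.1],"delta_rot":[0,0,0]},{"hand":1,"xyz":[0,0,0.1],"delta_rot":[0,0,0]}]' >/dev/null && python3 chk.py 13 && python3 -m handwheel '[{"hand":1,"xyz":[0,0,0.1],"delta_rot":[0,0,0]},{"hand":1,"xyz":[0,0,0.1],"delta_rot":[0,0,0]}]' >/dev/null && python3 chk.py 13
```

```text
t 24.15 z 0.0895 fz 6.3 fxy 1.3 -3.9 tz 0.02 gw 0.090
t 24.4 z 0.0886 fz 6.5 fxy 0.7 -4.1 tz 0.03 gw 0.093
t 24.65 z 0.0876 fz 6.4 fxy 0.9 -4.5 tz -0.04 gw 0.096
t 24.9 z 0.0867 fz 7.0 fxy 0.7 -5.0 tz -0.04 gw 0.095
```

```bash

python3 -m handwheel '[{"hand":1,"xyz":[0,-0.05,0.05],"delta_rot":[0,0,0]},{"hand":1,"xyz":[0,-0.05,0.1],"delta_rot":[0,0,0]}]' >/dev/null; python3 chk.py 12 && python3 -m handwheel '[{"hand":1,"xyz":[0,0,0.05],"delta_rot":[0,0,0]},{"hand":1,"xyz":[0,0,0.1],"delta_rot":[0,0,0]}]' >/dev/null && python3 chk.py 12 && python3 -m handwheel '[{"hand":1,"xyz":[0,0,0.05],"delta_rot":[0,0,0]},{"hand":1,"xyz":[0,0,0.1],"delta_rot":[0,0,0]}]' >/dev/null && python3 chk.py 12 && python3 -m handwheel '[{"hand":1,"xyz":[0,0,0.05],"delta_rot":[0,0,0]},{"hand":1,"xyz":[0,0,0.1],"delta_rot":[0,0,0]}]' >/dev/null && python3 chk.py 12
```

```text
t 25.15 z 0.0858 fz 7.6 fxy 1.2 -3.7 tz -0.00 gw 0.092
t 25.4 z 0.0849 fz 11.0 fxy -0.4 -3.8 tz -0.04 gw 0.092
t 25.65 z 0.0848 fz 17.5 fxy -2.7 -4.4 tz -0.03 gw 0.092
```

```bash

python3 -m handwheel '[{"hand":1,"xyz":[0,0,-0.07],"delta_rot":[0,0,0]},{"hand":1,"xyz":[0,0,-0.07],"delta_rot":[0,0,0]}]' >/dev/null; python3 chk.py 16 && python3 -m handwheel '[{"hand":1,"xyz":[0,0,0],"delta_rot":[0,0,0.04]},{"hand":1,"xyz":[0,0,0],"delta_rot":[0,0,0.08]},{"hand":1,"xyz":[0,0,0],"delta_rot":[0,0,0.12]},{"hand":1,"xyz":[0,0,0],"delta_rot":[0,0,0.12]}]' && python3 chk.py 20
```

```text
t 25.9 z 0.0849 fz 10.1 fxy 0.0 -4.3 tz -0.00 gw 0.093
clock: 26.4
eef_pos: [0.4371, 0.1522, 0.0849]
tool_rot: [0.33, 3.123, 0.001]
force: [0.0, -3.6, 11.0]
grip_width: 0.095
grip_force: 72.0
t 26.4 z 0.0849 fz 11.0 fxy 0.0 -3.6 tz 0.01 gw 0.095
```

```bash

python3 -m handwheel '[{"hand":1,"xyz":[0,0,0],"delta_rot":[0,0,0.08]},{"hand":1,"xyz":[0,0,0],"delta_rot":[0,0,0.16]},{"hand":1,"xyz":[0,0,0],"delta_rot":[0,0,0.24]},{"hand":1,"xyz":[0,0,0],"delta_rot":[0,0,0.32]},{"hand":1,"xyz":[0,0,0],"delta_rot":[0,0,0.4]},{"hand":1,"xyz":[0,0,0],"delta_rot":[0,0,0.4]}]' && python3 chk.py 18 &&
python3 -m handwheel '[{"hand":1,"xyz":[0,0,0],"delta_rot":[0,0,0.08]},{"hand":1,"xyz":[0,0,0],"delta_rot":[0,0,0.16]},{"hand":1,"xyz":[0,0,0],"delta_rot":[0,0,0.24]},{"hand":1,"xyz":[0,0,0],"delta_rot":[0,0,0.32]},{"hand":1,"xyz":[0,0,0],"delta_rot":[0,0,0.4]},{"hand":1,"xyz":[0,0,0],"delta_rot":[0,0,0.4]}]' && python3 chk.py 18
```

```text
clock: 27.15
eef_pos: [0.4371, 0.152, 0.0849]
tool_rot: [0.944, 2.996, 0.001]
force: [-1.2, -4.2, 11.1]
grip_width: 0.094
grip_force: 72.0
t 27.15 z 0.0849 fz 11.1 fxy -1.2 -4.2 tz -0.03 gw 0.094
clock: 27.9
eef_pos: [0.4369, 0.1518, 0.0849]
tool_rot: [1.521, 2.749, 0.001]
force: [-0.1, -4.7, 12.0]
grip_width: 0.095
grip_force: 72.1
t 27.9 z 0.0849 fz 12.0 fxy -0.1 -4.7 tz 0.03 gw 0.095
```

```bash

python3 -m handwheel '[{"hand":1,"xyz":[0,0,0],"delta_rot":[0,0,0.08]},{"hand":1,"xyz":[0,0,0],"delta_rot":[0,0,0.16]},{"hand":1,"xyz":[0,0,0],"delta_rot":[0,0,0.24]},{"hand":1,"xyz":[0,0,0],"delta_rot":[0,0,0.32]},{"hand":1,"xyz":[0,0,0],"delta_rot":[0,0,0.4]},{"hand":1,"xyz":[0,0,0],"delta_rot":[0,0,0.4]}]' && python3 chk.py 18 &&
python3 -m handwheel '[{"hand":1,"xyz":[0,0,0],"delta_rot":[0,0,0.04]},{"hand":1,"xyz":[0,0,0],"delta_rot":[0,0,0.04]}]' && python3 chk.py 18
```

```text
clock: 28.65
eef_pos: [0.4367, 0.1517, 0.0849]
tool_rot: [2.036, 2.392, -0.0]
force: [-1.3, -5.1, 11.4]
grip_width: 0.088
grip_force: 72.2
t 28.65 z 0.0849 fz 11.4 fxy -1.3 -5.1 tz 0.03 gw 0.088
clock: 28.9
eef_pos: [0.4367, 0.1517, 0.0849]
tool_rot: [2.084, 2.351, -0.0]
force: [-1.3, -5.1, 12.7]
grip_width: 0.092
grip_force: 72.2
t 28.9 z 0.0849 fz 12.7 fxy -1.3 -5.1 tz -0.03 gw 0.092
```

```bash
cat > tz.py <<'E'
from h import *; import sys
s,p,r=st(); t=s['wrist_torque'][2]; m=r.as_matrix(); print('t',round(s['clock'],2),'z %.4f'%p[2],'fz %.1f'%s['force'][2],'tz %.3f'%t,'turn %.3f'%(np.pi-np.arctan2(m[1,0],m[0,0])-.052)); sys.exit(int(abs(t)>.12))
E
python3 -m handwheel '[{"hand":1,"xyz":[0,0,0],"delta_rot":[0,0,0.02]},{"hand":1,"xyz":[0,0,0],"delta_rot":[0,0,0.03]}]'>/dev/null && python3 tz.py && python3 -m handwheel '[{"hand":1,"xyz":[0,0,0],"delta_rot":[0,0,0.02]},{"hand":1,"xyz":[0,0,0],"delta_rot":[0,0,0.03]}]'>/dev/null && python3 tz.py && python3 -m handwheel '[{"hand":1,"xyz":[0,0,0],"delta_rot":[0,0,0.02]},{"hand":1,"xyz":[0,0,0],"delta_rot":[0,0,0.02]}]'>/dev/null && python3 tz.py && python3 -m handwheel '[{"hand":1,"xyz":[0,0,0],"delta_rot":[0,0,0.02]},{"hand":1,"xyz":[0,0,0],"delta_rot":[0,0,0.02]}]'>/dev/null && python3 tz.py && python3 -m handwheel '[{"hand":1,"xyz":[0,0,0],"delta_rot":[0,0,0.02]},{"hand":1,"xyz":[0,0,0],"delta_rot":[0,0,0.02]}]'>/dev/null && python3 tz.py
```

```text
t 29.15 z 0.0849 fz 12.5 tz 0.026 turn 1.428
t 29.4 z 0.0849 fz 11.4 tz 0.029 turn 1.458
t 29.65 z 0.0849 fz 12.3 tz 0.021 turn 1.478
t 29.9 z 0.0849 fz 13.2 tz -0.029 turn 1.498
t 30.15 z 0.0849 fz 12.6 tz 0.043 turn 1.518
```

```bash

python3 -m handwheel '[{"hand":1,"xyz":[0,0,0],"delta_rot":[0,0,0.02]},{"hand":1,"xyz":[0,0,0],"delta_rot":[0,0,0.02]}]'>/dev/null && python3 tz.py && python3 -m handwheel '[{"hand":1,"xyz":[0,0,0],"delta_rot":[0,0,0.02]},{"hand":1,"xyz":[0,0,0],"delta_rot":[0,0,0.02]}]'>/dev/null && python3 tz.py && python3 -m handwheel '[{"hand":1,"xyz":[0,0,0],"delta_rot":[0,0,0.02]},{"hand":1,"xyz":[0,0,0],"delta_rot":[0,0,0.02]}]'>/dev/null && python3 tz.py && python3 -m handwheel '[{"hand":1,"xyz":[0,0,0],"delta_rot":[0,0,0.02]},{"hand":1,"xyz":[0,0,0],"delta_rot":[0,0,0.02]}]'>/dev/null && python3 tz.py
```

```text
t 30.4 z 0.0849 fz 13.2 tz 0.024 turn 1.538
t 30.65 z 0.0849 fz 12.6 tz 0.006 turn 1.558
t 30.9 z 0.0849 fz 12.2 tz 0.131 turn 1.578
```

```bash

python3 -m handwheel '[{"hand":1,"xyz":[0,0,0],"delta_rot":[0,0,-0.05]},{"hand":1,"xyz":[0,0,0],"delta_rot":[0,0,-0.05]}]'>/dev/null; python3 tz.py;  python3 -m handwheel '[{"hand":0.6,"xyz":[0,0,-0.1],"delta_rot":[0,0,-0.05]},{"hand":0.6,"xyz":[0,0,-0.2],"delta_rot":[0,0,-0.05]},{"hand":0.6,"xyz":[0,0,-0.2],"delta_rot":[0,0,0]},{"hand":0.6,"xyz":[0,0,-0.2],"delta_rot":[0,0,0]},{"hand":0.6,"xyz":[0,0,-3],"delta_rot":[0,0,0]},{"hand":0.6,"xyz":[0,0,-7],"delta_rot":[0,0,0]},{"hand":0.6,"xyz":[0,0,-12],"delta_rot":[0,0,0]},{"hand":0.6,"xyz":[0,0,-12],"delta_rot":[0,0,0]},{"hand":0.6,"xyz":[0,0,-12],"delta_rot":[0,0,0]},{"hand":0.6,"xyz":[0,0,-12],"delta_rot":[0,0,0]}]'
python3 - <<'E'
from bf import *
im=shot('wrist','f1.png')
for q in ['stud_grip','stud','hatch_edge']:
    for x in finder.pinpoint('wrist',q)[:1]:
        d=np.array(x['location'])-H; print(q,round(x['score'],2),'XYZ',d@ex,d@ey,d[2])
g=cv2.cvtColor(im,cv2.COLOR_BGR2GRAY); print(proj('wrist',[H-.143*ex+[0,0,z] for z in (.047,.030)]))
L=finder.outline_of('wrist','stud')[:1]
for x in L:
    m=x['pixels']; v,u=np.nonzero(m); print(x['score'],u.min(),u.max(),v.min(),v.max())
c=(proj('wrist',[H-.143*ex+[0,0,.036]])[0]).astype(int); print(c)
a=im[c[1]-28:c[1]+28,c[0]-34:c[0]+34].mean(2).astype(int)
for row in a[::2]: print(''.join('#' if x<14 else '+' if x<30 else '-' if x<70 else 'O' for x in row))
E
```

```text
t 31.15 z 0.0849 fz 11.8 tz 0.028 turn 1.528
clock: 32.4
eef_pos: [0.4354, 0.1518, 0.2025]
tool_rot: [-2.23, -2.211, 0.004]
force: [-0.1, -0.3, -0.0]
grip_width: 0.4
grip_force: 0.0
box-frame XYZ cm -14.427893455272564 -0.06296492451707382 14.045311769970025 q [-0.8864 -0.0871  0.4714  1.9509  0.0416  1.2714 -0.4375] zdir [-0.0025 -0.0014 -1.    ] F [-0.0869 -0.283  -0.0177] 32.4
stud_grip 0.58 XYZ -0.14243878000000004 -0.0009086999999999958 0.031700000000000006
stud 0.59 XYZ -0.13832892 -0.0009950799999999876 -0.0087
hatch_edge 0.71 XYZ -0.17211800000000005 -0.0020536600000000127 0.0050000000000000044
[[323.2466 197.8402]
 [323.2601 190.3795]]
0.8 306 342 168 213
[323 192]
OOOOOOOOOOOOOOOOOOOO-OOOOOOOOOOOOOOOOOOOOOOOOOOOOOOOOOOOOOOOOOOOOOOO
OOOOOOOOOOOOOOOOOOOOOOOOOOOOOOOOOOOOOOOOOOOOOOOOOOOOOOOOOOOOOOOOOOOO
OOOOOOOOOOOOOOOOOOOOOOOOOOOOOOOOO-----OOOOOOOOOOOOOOOOOOOOOOOOOOOOOO
OOOOOOOOOOOOOOOOOOOOOOOOOOO--++#########++--OOOOOOOOOOOOOOOOOOOOOOOO
OOOOOOOOOOOOOOOOOOOOOOOO--+++#############+++--OOOOOOOOOOOOOOOOOOOOO
OOOOOOOOOOOOOOOOOOOOO--++++++####++++#+###++++++--OOOOOOOOOOOOOOOOOO
OOO
[... 814 characters left out ...]
OOOOOOOOOO
OOOOOOOOOOOOOOOOOOOOOO---++++#++++++++++++++++---OOOOOOOOOOOOOOOOOOO
OOOOOOOOOOOOOOOOOOOOOOOOO---++++++---+++++++--OOOOOOOOOOOOOOOOOOOOOO
OOOOOOOOOOOOOOOOOOOOOOOOOOOO--+++-OOOO+++--OOOOOOOOOOOOOOOOOOOOOOOOO
OOOOOOOOOOOOOOOOOOOOOOOOOOOOO-+++-OOOO+++--OOOOOOOOOOOOOOOOOOOOOOOOO
OOOOOOOOOOOOOOOOOOOOOOOOOOOOO-+++-OOOO+++--OOOOOOOOOOOOOOOOOOOOOOOOO
OOOOOOOOOOOOOOOOOOOOOOOOOOOOO-+++-OOOO+++--OOOOOOOOOOOOOOOOOOOOOOOOO
OOOOOOOOOOOOOOOOOOOOOOOOOOOOO-----OOOO----OOOOOOOOOOOOOOOOOOOOOOOOOO
OOOOOOOOOOOOOOOOOOOOOOOOOOOOOOOOOOOOOOOOOOOOOOOOOOOOOOOOOOOOOOOOOOOO
OOOOOOOOOOOOOOOOOOOOOOOOOOOOOOOOOOOOOOOOOOOOOOOOOOOOOOOOOOOOOOOOOOOO
OOOOOOOOOOOOOOOOOOOOOOOOOOOOOOOOOOOOOOOOOOOOOOOOOOOOOOOOOOOOOOOOOOOO
```

```bash
python3 -c "
from h import *
print(arm.sign_off())"
```

```text
the job is handed in; nothing more can be done
None
```

I handed the job in at about 32 s of the 72 s: the module is home in the well, the hatch is shut, and the stud was pressed until it bottomed, turned clockwise to its stop and let go. The last view shows the wing across the box and still sunk, as if locked, but that depth reading is only good to about 4 mm, so I did not directly confirm it is seated in its notch.

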